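Line up the reagent bottles by height beside the spectrophotometer

ROBOT

A 6-joint arm with a two-finger parallel gripper is mounted at the origin on the work surface. World frame = base frame: x ahead of the robot, y to its left, z up, the work surface at z = 0. Lengths are in m, angles in degrees, forces in N, time in s.
With the tool pointing down it reaches from about 0.375 to 0.9 m from the base axis. Payload 3.1 kg.
Tool frame: the origin (TCP) lies on the centre line of the jaws, within the pads' length; the fingertips stand 22 mm ahead of it and the grasp point (between the pads) lies 3 mm ahead of it; z points along the fingers, y is the line along which they close (so a half turn about z gives the same grasp; the last joint's range is limited). The gripper opens to 87 mm and grips with 3 to 60 N. Pads are 19 mm wide; open, the fingers measure 117 mm over their backs; the gripper's body (75 mm by 190 mm) begins 51 mm behind the grasp point.
Start: joints at [-81.503, 30.224, 82.088, -0, 67.689, -10.227], TCP at [0.201, -0.592, 0.245] pointing down, gripper open.
Joint ranges: [-176.69, 176.69], [-43.24, 126.21], [12.49, 139.97], [-82, 262], [0, 151.66], [-163.58, 163.58]. Speed limits (degrees/s): [159.86, 159.86, 180, 180, 180, 180].

INTERFACE

Orientations are given as a 3x3 rotation matrix whose columns are the frame's x, y, z axes.
In Python, from rig import * gives the robot as it stands.
- The arm moves only by the shell command python3 -m jog 'ROWS'. ROWS is text: rows parted by semicolons, each of 7 numbers parted by spaces: the shift along the tool's x, y, z in mm, then the turn, a rotation vector about the tool's x, y, z in rad, then the finger opening in mm, from 0 to 87. In form: tx ty tz ax ay az fingers; .... A call has 1 to 12 rows; each row shifts and turns the commanded pose from where the row before left it, along the tool's axes as they then stand; what a row does not reach is not made up. A row lasts 1/8 s, in which the tool goes at most 62.5 mm and 10.7 degrees, less where a joint would pass 70% of its speed; a pose out of reach is approached as far as the arm can. A call with a gripper value outside its range is refused whole. The fingers move at their own pace and stop on an object; the grip force is fixed at half the most. Time passes only in rows, so rows that do not move let the fingers close. It gives the time, the measured TCP pose, the force, the opening and the grip force at its end, in the units of the state.
- read_state(): the state, without advancing time (a new reading comes with each control period).
- capture(name): name is "scene" or "top" or "wrist"; returns a dict with "color" (384x512x3 uint8, red, green, blue), "camera_matrix" (3x3 intrinsics, pixels), "R" (3x3) and "t" (3): a world point X has camera coordinates R X + t. Camera axes: x right, y down, z forward; pixel columns grow to the right and rows downward; lengths in m; the calibration is good to about 2 mm. A picture is of the moment at which its call begins. There is no depth.
- hand_in(): hands the job in; it is judged then, once.
Trained networks look in the newest picture that a camera, given by its name, has taken for a name from the list of things; names that differ only in an ending like _2 or _b are one class to them, and where a whole thing is asked for, a point or a joint stands for the part that bears it (a point fixed in the world has none). Each returns a list of dicts, best first, with "conf" (0 to 1); they miss things now and then, are a little off and sometimes report something else, mostly with a low value. They report only what shows in the picture. A call takes as long as a camera call. They do not tell look-alikes from the thing itself.
- find_in(camera, target): "at" ([x, y, z] in m, in world coordinates, good to about 4 mm: the middle of the surface that is visible of it).
- trace(camera, target): "pixels" (384x512 bool, what is visible of it).
- place_of(camera, target): "at" ([x, y, z] in m, in world coordinates, good to about 4 mm: a listed point, or the origin of a listed thing).
The state is a dict: "time_s": time; "joint_positions": joint angles; "qvel": joint speeds; "tau": joint torques, N m; "position": TCP position; "tcp_rot": TCP orientation; "force": force on the tool from outside, world axes, zero at the start; "moment": the same for the moment, N m; "opening": opening from 0.0 (shut) to 1.0 (fully open); "grasp_force": force on a finger pad.
Only numpy, scipy, OpenCV 4.12 (cv2) and the standard library are available. Lean on these libraries where they do the work, as an engineer would, in place of code of your own. Each camera call takes 0.05 s, during which the arm holds its last target. There are 200 camera calls.

TASK

Line up the four blue-capped white reagent bottles on the row of cork mats by height, one bottle in the middle of each mat: the tallest on the mat nearest the white spectrophotometer, then each next shorter one, with the shortest at the far end. Keep the bottles upright throughout, and leave the steel beaker standing where it is.

Things in the scene. Friction and masses are not known exactly. Their poses are not given: they have to be found in the camera images.
- bottle_a: The tallest of four closed reagent bottles, all round, white plastic with a blue screw cap, told apart by height: this one is 150 mm tall in all, its straight round body 46 mm in diameter up to 124 mm, then a short shoulder and a cap 38 mm wide and 19 mm high. Under 0.35 kg. Origin: centre of its underside; z up.
- bottle_b: The second tallest of four closed reagent bottles, all round, white plastic with a blue screw cap, told apart by height: this one is 125 mm tall in all, its straight round body 58 mm in diameter up to 99 mm, then a short shoulder and a cap 50 mm wide and 19 mm high. Under 0.35 kg. Origin: centre of its underside; z up.
- bottle_c: The second shortest of four closed reagent bottles, all round, white plastic with a blue screw cap, told apart by height: this one is 100 mm tall in all, its straight round body 42 mm in diameter up to 74 mm, then a short shoulder and a cap 34 mm wide and 19 mm high. Under 0.35 kg. Origin: centre of its underside; z up.
- bottle_d: The shortest of four closed reagent bottles, all round, white plastic with a blue screw cap, told apart by height: this one is 75 mm tall in all, its straight round body 52 mm in diameter up to 49 mm, then a short shoulder and a cap 44 mm wide and 19 mm high. Under 0.35 kg. Origin: centre of its underside; z up.
- mat1: One of four identical round cork mats, 76 mm in diameter and 4 mm thick, fixed in a straight row on a flat white board (400 x 100 x 6 mm); this is number 1 counted from the robot's left (+y) end. Mats stand about 95 mm apart, centre to centre. Origin: centre of its underside, so its top is 4 mm higher (10 mm above the bench); z up; the row runs along its y axis within about 0.1 rad of world y.
- mat2: One of four identical round cork mats, 76 mm in diameter and 4 mm thick, fixed in a straight row on a flat white board (400 x 100 x 6 mm); this is number 2 counted from the robot's left (+y) end. Mats stand about 95 mm apart, centre to centre. Origin: centre of its underside, so its top is 4 mm higher (10 mm above the bench); z up; the row runs along its y axis within about 0.1 rad of world y.
- mat3: One of four identical round cork mats, 76 mm in diameter and 4 mm thick, fixed in a straight row on a flat white board (400 x 100 x 6 mm); this is number 3 counted from the robot's left (+y) end. Mats stand about 95 mm apart, centre to centre. Origin: centre of its underside, so its top is 4 mm higher (10 mm above the bench); z up; the row runs along its y axis within about 0.1 rad of world y.
- mat4: One of four identical round cork mats, 76 mm in diameter and 4 mm thick, fixed in a straight row on a flat white board (400 x 100 x 6 mm); this is number 4 counted from the robot's left (+y) end. Mats stand about 95 mm apart, centre to centre. Origin: centre of its underside, so its top is 4 mm higher (10 mm above the bench); z up; the row runs along its y axis within about 0.1 rad of world y.
- spectrometer: White bench spectrophotometer, fixed, base 200 x 140 mm and 54 mm high, its white arm raised to about 170 mm, a black round spot on top. It stands beyond the left or the right end of the row of mats, about 0.18 m from the nearest mat; a round grey mini centrifuge (136 mm across, 102 mm high) stands beyond the other end. Origin: centre of its underside; z up.
- beaker: Empty open stainless-steel beaker, 54 mm across the rim, 70 mm tall, loose, standing among the bottles; it is not part of the job. Origin: centre of its underside; z up.
Not all that is in view belongs to the job. What is shaped like the bottle_d but yellow is not meant.

How it is judged (in metres and radians):
At the end, for the whole second after the job is handed in: Each bottle at rest on its mat, upright within 0.08 rad, its centre within 14 mm of the mat's, tallest on the mat nearest the spectrophotometer and then by height to the shortest on the farthest; the beaker upright (0.1 rad) and within 20 mm of its start (((horizontal distance between spectrometer and mat1 below 0.3 m and horizontal distance between bottle_a and mat1 below 0.014 m and horizontal distance between bottle_b and mat2 below 0.014 m and horizontal distance between bottle_c and mat3 below 0.014 m and horizontal distance between bottle_d and mat4 below 0.014 m) or (horizontal distance between spectrometer and mat4 below 0.3 m and horizontal distance between bottle_a and mat4 below 0.014 m and horizontal distance between bottle_b and mat3 below 0.014 m and horizontal distance between bottle_c and mat2 below 0.014 m and horizontal distance between bottle_d and mat1 below 0.014 m)) and height (world z) of bottle_a between 0.007 and 0.014 m and angle between each of bottle_a, bottle_b, bottle_c, bottle_d's own z axis and vertical below 0.08 rad and linear speed of each of bottle_a, bottle_b, bottle_c, bottle_d below 0.02 m/s and angular speed of each of bottle_a, bottle_b, bottle_c, bottle_d below 0.2 rad/s and height (world z) of bottle_b between 0.007 and 0.014 m and height (world z) of bottle_c between 0.007 and 0.014 m and height (world z) of bottle_d between 0.007 and 0.014 m and distance of beaker from where it was at the start of the episode below 0.02 m and angle between beaker's own z axis and vertical below 0.1 rad); the robot touches nothing.
It fails at once if a bottle is tipped over (more than 0.6 rad from upright) (angle between any of bottle_a, bottle_b, bottle_c, bottle_d's own z axis and vertical above 0.6 rad).
It fails at once if the steel beaker is moved by more than 30 mm or knocked over (distance of beaker from where it was at the start of the episode above 0.03 m or angle between beaker's own z axis and vertical above 0.6 rad).
It also fails if it takes over 106 s, if anything falls off the work surface, if the arm or the gripper's body presses on something with over 40 N, if the wrist force passes 120 N, or if a joint passes its speed limit or range.

## Working session

There is one attempt and no reset: what is moved stays moved. The work goes in short steps, Python scripts to look and compute and a shell command to move; the robot and the scene stay as the last step left them, time stands still between calls to the robot, and variables do not carry over. Pictures are saved under pics/ and viewed, at most 14 in all, crops included, and the job is handed in when it is done.

```bash
mkdir -p pics; ls; cat > m1.py <<'E'
from rig import *
import cv2, numpy as np
for c in ["scene","top"]:
    im=capture(c); cv2.imwrite(f"pics/{c}1.png",cv2.cvtColor(im["color"],cv2.COLOR_RGB2BGR))
    K,R,t=im["camera_matrix"],im["R"],im["t"]
    print(c,(-R.T@t).round(3))
    for n in ["bottle_a","mat1","spectrometer","beaker"]:
        for d in place_of(c,n):
            p=K@(R@np.array(d["at"])+t)
            print(n,round(d["conf"],2),np.round(d["at"],3),(p[:2]/p[2]).round())
s=read_state();print(s["time_s"],s["position"],s["tcp_rot"])
E
python3 m1.py
```

```text
pics
scene [ 1.049 -0.298  0.888]
bottle_a 0.89 [ 0.743  0.039 -0.   ] [310. 250.]
bottle_a 0.88 [ 0.363  0.01  -0.   ] [234. 163.]
bottle_a 0.77 [0.44  0.179 0.003] [291. 157.]
bottle_a 0.74 [0.472 0.05  0.002] [262. 181.]
bottle_a 0.68 [ 0.476 -0.059 -0.002] [232. 197.]
bottle_a 0.66 [ 0.451 -0.28   0.001] [159. 223.]
bottle_a 0.66 [ 0.35   0.261 -0.002] [296. 132.]
mat1 0.72 [ 0.632 -0.016  0.008] [271. 228.]
mat1 0.69 [0.62  0.172 0.007] [323. 196.]
mat1 0.6 [0.63  0.08  0.002] [299. 213.]
spectrometer 0.65 [0.708 0.334 0.002] [383. 195.]
beaker 0.95 [ 0.475 -0.182 -0.002] [194. 215.]
top [0.457 0.006 1.222]
bottle_a 0.82 [0.468 0.049 0.001] [243. 224.]
bottle_a 0.77 [ 0.36   0.007 -0.001] [257. 265.]
bottle_a 0.71 [ 0.478 -0.059  0.002] [282. 221.]
bottle_a 0.58 [ 0.451 -0.28  -0.003] [364. 233.]
bottle_a 0.52 [0.44  0.18  0.001] [195. 234.]
mat1 0.82 [ 0.629 -0.012  0.011] [266. 165.]
mat1 0.66 [ 0.62  -0.106  0.005] [300. 170.]
mat1 0.64 [0.614 0.174 0.004] [199. 170.]
mat1 0.63 [0.626 0.08  0.008] [233. 166.]
spectrometer 0.88 [0.706 0.334 0.   ] [142. 137.]
spectrometer 0.27 [ 0.451 -0.282 -0.001] [365. 233.]
beaker 0.63 [ 0.481 -0.178  0.003] [327. 221.]
beaker 0.57 [ 0.452 -0.281 -0.   ] [365. 232.]
0.5 [ 0.20065892 -0.59185392  0.24450547] [[ 9.47068559e-01  3.21031376e-01 -1.25011343e-05]
 [ 3.21031376e-01 -9.47068555e-01  9.26965878e-05]
 [ 1.79190819e-05 -9.18032802e-05 -9.99999996e-01]]
```

```bash
python3 -c "
import cv2
for c in ['scene','top']:
    cv2.imwrite(f'pics/{c}1b.png',cv2.resize(cv2.imread(f'pics/{c}1.png'),(800,600),interpolation=cv2.INTER_CUBIC))"
```

```text
(no output)
```

View pics/scene1b.png

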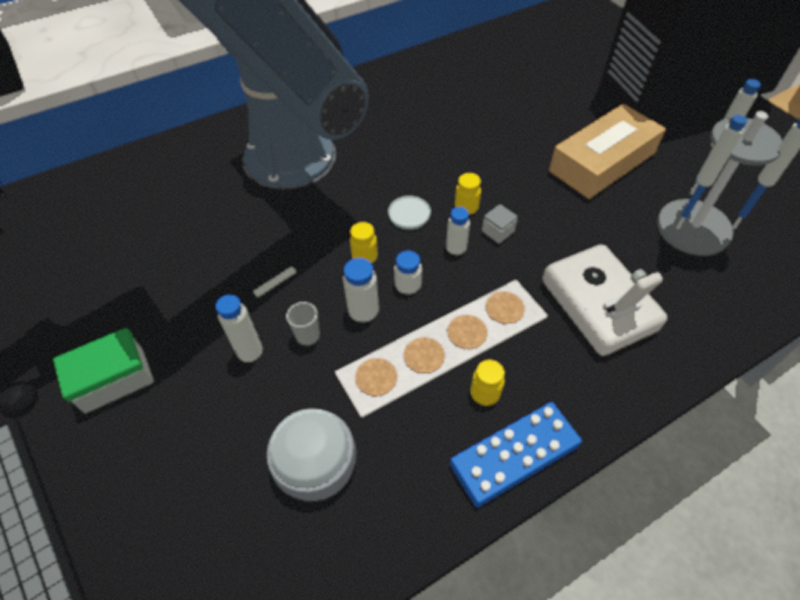

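View pics/top1b.png

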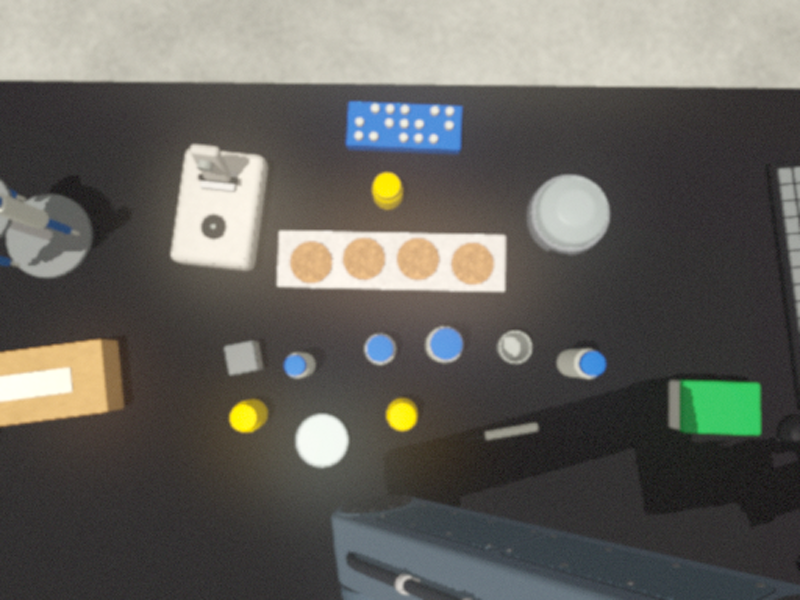

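The scene view shows the bottles at a≈(240,330), b≈(362,290), c≈(458,230) and d≈(407,272), with the beaker at (303,323). The spectrophotometer is at (605,300), the +y end, so the order is a→mat1, b→mat2, c→mat3, d→mat4. The top view agrees: mats at (311,262), (364,259), (418,259) and (472,263), with three yellow decoys nearby. I'll refine the positions by colour.

```bash
cat > m2.py <<'E'
from rig import *
import cv2, numpy as np
# (approx xy, colour test, height of the surface seen)
T={"a":((.451,-.280),"cap",.150),"b":((.477,-.059),"cap",.125),"c":((.44,.18),"cap",.1),"d":((.47,.05),"cap",.075),
"m1":((.617,.173),"mat",.01),"m2":((.628,.08),"mat",.01),"m3":((.630,-.014),"mat",.01),"m4":((.62,-.106),"mat",.01)}
for c in ["scene","top"]:
    im=capture(c); K,R,t=im["camera_matrix"],im["R"],im["t"]; h=cv2.cvtColor(im["color"],cv2.COLOR_RGB2HSV)
    msk={"cap":cv2.inRange(h,(100,120,60),(125,255,255)),"mat":cv2.inRange(h,(5,70,90),(20,255,255))}
    for n,(p,k,z) in T.items():
        zc=z-.0095 if k=="cap" else z
        q=K@(R@np.array([*p,zc])+t); q=q[:2]/q[2]
        N,L,S,C=cv2.connectedComponentsWithStats(msk[k])
        i=min((j for j in range(1,N) if S[j,4]>25),key=lambda j:np.hypot(*(C[j]-q)))
        # model the cap as visible hull (top+bottom rings) and match bbox centre; mat by centroid
        r={"a":.019,"b":.025,"c":.017,"d":.022}.get(n,.038)
        x=np.array(p,float)
        for _ in range(8):
            def ctr(x):
                a=np.linspace(0,6.283,60); zs=(z,z-.019) if k=="cap" else (z,)
                P=np.array([[x[0]+r*np.cos(b),x[1]+r*np.sin(b),w] for w in zs for b in a])@R.T+t
                P=P@K.T; P=cv2.convexHull((P[:,:2]/P[:,2:]).astype(np.float32)); M=cv2.moments(P)
                return np.array([M["m10"]/M["m00"],M["m01"]/M["m00"]])
            f=ctr(x); J=np.column_stack([(ctr(x+e)-f)/.005 for e in np.eye(2)*.005]); x=x+np.linalg.solve(J,C[i]-f)
        print(c,n,x.round(4),S[i,4],C[i].round(),q.round())
E
python3 m2.py
```

```text
scene a [ 0.449  -0.2814] 214 [146. 195.] [146. 196.]
scene b [ 0.4774 -0.0594] 259 [229. 173.] [229. 173.]
scene c [0.4389 0.1824] 104 [293. 138.] [293. 138.]
scene d [0.467  0.0484] 192 [261. 167.] [262. 167.]
scene m1 [0.6214 0.1711] 388 [323. 196.] [322. 195.]
scene m2 [0.6293 0.0789] 424 [299. 212.] [299. 211.]
scene m3 [ 0.6302 -0.016 ] 463 [271. 227.] [272. 226.]
scene m4 [ 0.6234 -0.1109] 489 [240. 241.] [241. 239.]
top a [ 0.4535 -0.2837] 212 [380. 232.] [378. 233.]
top b [ 0.4799 -0.0596] 270 [285. 220.] [285. 221.]
top c [0.4416 0.1836] 129 [188. 233.] [189. 234.]
top d [0.4713 0.0464] 181 [243. 223.] [241. 223.]
top m1 [0.6206 0.1728] 538 [199. 167.] [199. 169.]
top m2 [0.6282 0.0799] 538 [233. 165.] [232. 165.]
top m3 [ 0.6296 -0.0144] 542 [267. 165.] [267. 165.]
top m4 [ 0.6226 -0.1099] 545 [302. 168.] [301. 169.]
```

```bash
python3 -m jog '0 0 0 0 0 -0.1777 87;0 0 0 0 0 -0.1777 87;0 0 0 0 0 -0.1777 87;0 0 0 0 0 -0.1777 87;0 0 0 0 0 -0.1777 87;0 0 0 0 0 -0.1777 87;0 0 0 0 0 -0.1777 87;0 0 0 0 0 0 87'
```

```text
time_s: 1.6
position: [0.2007, -0.5919, 0.2446]
tcp_rot: [[0.002, 1.0, 0.0], [1.0, -0.002, -0.0], [-0.0, 0.0, -1.0]]
force: [0.2, 0.1, -0.2]
opening: 0.996
grasp_force: 0.0
```

```bash
python3 -m jog '53 22 0 0 0 0 87;53 22 0 0 0 0 87;53 22 0 0 0 0 87;53 22 0 0 0 0 87;53 22 0 0 0 0 87;53 22 0 0 0 0 87;53 22 0 0 0 0 87;53 22 0 0 0 0 87;53 22 0 0 0 0 87;53 22 0 0 0 0 87;53 22 0 0 0 0 87;50 22 0 0 0 0 87'; python3 -m jog '0 0 0 0 0 0 87;0 0 0 0 0 0 87'
```

```text
time_s: 3.1
position: [0.4655, 0.043, 0.2449]
tcp_rot: [[0.003, 1.0, 0.001], [1.0, -0.003, -0.0], [-0.0, 0.001, -1.0]]
force: [0.5, -1.7, -0.2]
opening: 1.0
grasp_force: 0.0
time_s: 3.35
position: [0.4644, 0.041, 0.2445]
tcp_rot: [[0.001, 1.0, -0.001], [1.0, -0.001, -0.0], [-0.0, -0.001, -1.0]]
force: [-0.1, 0.1, 0.5]
opening: 0.998
grasp_force: 0.0
```

```bash
python3 -m jog '6.5 4.5 30 0 0 0 87;0 0 40 0 0 0 87;0 0 40 0 0 0 87;0 0 40 0 0 0 87;0 0 30 0 0 0 87;0 0 20 0 0 0 87;0 0 11 0 0 0 87;0 0 0 0 0 0 87;0 0 0 0 0 0 20;0 0 0 0 0 0 20;0 0 0 0 0 0 20;0 0 0 0 0 0 20'; python3 -m jog '0 0 0 0 0 0 20;0 0 0 0 0 0 20;0 0 0 0 0 0 20;0 0 0 0 0 0 20'
```

```text
time_s: 4.85
position: [0.4694, 0.0477, 0.0339]
tcp_rot: [[-0.0, 1.0, 0.001], [1.0, 0.0, -0.0], [-0.0, 0.001, -1.0]]
force: [0.7, 0.2, -0.4]
opening: 0.635
grasp_force: 0.0
time_s: 5.35
position: [0.4695, 0.0477, 0.0338]
tcp_rot: [[0.0, 1.0, 0.001], [1.0, -0.0, 0.0], [0.0, 0.001, -1.0]]
force: [0.8, 1.1, 5.3]
opening: 0.589
grasp_force: 30.0
```

```bash
python3 -m jog '0 0 -15 0 0 0 20;0 0 -30 0 0 0 20;0 0 -40 0 0 0 20;0 0 -40 0 0 0 20;0 0 -25 0 0 0 20;-12 11 0 0 0 0 20;-27 27 0 0 0 0 20;-40 39 0 0 0 0 20;-40 39 0 0 0 0 20;-27 27 0 0 0 0 20;-12 11 0 0 0 0 20;0 0 20 0 0 0 20'; python3 -m jog '0 0 40 0 0 0 20;0 0 40 0 0 0 20;0 0 20 0 0 0 20;0 0 10 0 0 0 20;0 0 0 0 0 0 20;0 0 0 0 0 0 20'
```

```text
time_s: 6.85
position: [0.6243, -0.112, 0.1634]
tcp_rot: [[0.002, 1.0, 0.002], [1.0, -0.002, -0.001], [-0.001, 0.002, -1.0]]
force: [0.5, 0.9, -1.0]
opening: 0.581
grasp_force: 30.0
time_s: 7.6
position: [0.6242, -0.1107, 0.0549]
tcp_rot: [[-0.0, 1.0, 0.002], [1.0, 0.0, -0.001], [-0.001, 0.002, -1.0]]
force: [-0.0, 0.2, -0.3]
opening: 0.585
grasp_force: 30.0
```

```bash
python3 -m jog '0 0 5 0 0 0 20;0 0 3 0 0 0 20;0 0 2 0 0 0 20;0 0 0.5 0 0 0 20;0 0 0 0 0 0 20;0 0 0 0 0 0 20'
```

```text
time_s: 8.35
position: [0.6232, -0.1104, 0.0439]
tcp_rot: [[0.0, 1.0, 0.0], [1.0, -0.0, -0.0], [-0.0, 0.0, -1.0]]
force: [-3.0, 0.9, 6.6]
opening: 0.589
grasp_force: 30.0
```

```bash
python3 -m jog '0 0 0 0 0 0 80;0 0 0 0 0 0 80;0 0 0 0 0 0 80;0 0 0 0 0 0 80;0 0 0 0 0 0 80;0 0 -20 0 0 0 87;0 0 -40 0 0 0 87;0 0 -50 0 0 0 87;0 0 -50 0 0 0 87;0 0 0 0 0 0 87'; python3 -m jog '24 -15 0 0 0 0 87;49 -31 0 0 0 0 87;49 -31 0 0 0 0 87;49 -31 0 0 0 0 87;49 -31 0 0 0 0 87;49 -31 0 0 0 0 87;24 -14 0 0 0 0 87;0 0 0 0 0 0 87;0 0 0 0 0 0 87'
```

```text
time_s: 9.6
position: [0.6264, -0.1114, 0.2097]
tcp_rot: [[-0.0, 1.0, 0.012], [1.0, 0.0, -0.004], [-0.004, 0.012, -1.0]]
force: [0.5, -0.8, -0.6]
opening: 0.995
grasp_force: 0.0
time_s: 10.72
position: [0.4398, 0.1822, 0.2031]
tcp_rot: [[-0.0, 1.0, 0.001], [1.0, 0.0, -0.0], [-0.0, 0.001, -1.0]]
force: [0.3, -0.6, -0.1]
opening: 1.0
grasp_force: 0.0
```

```bash
python3 -m jog '0 1 20 0 0 0 87;0 0 40 0 0 0 87;0 0 40 0 0 0 87;0 0 25 0 0 0 87;0 0 15 0 0 0 87;0 0 6 0 0 0 87;0 0 0 0 0 0 87;0 0 0 0 0 0 20;0 0 0 0 0 0 20;0 0 0 0 0 0 20;0 0 0 0 0 0 20;0 0 0 0 0 0 20'; python3 -m jog '0 0 0 0 0 0 20;0 0 0 0 0 0 20;0 0 0 0 0 0 20;0 0 0 0 0 0 20;0 0 0 0 0 0 20'
```

```text
time_s: 12.22
position: [0.4402, 0.1826, 0.0571]
tcp_rot: [[0.0, 1.0, 0.0], [1.0, -0.0, 0.0], [0.0, 0.0, -1.0]]
force: [0.9, -0.0, -0.0]
opening: 0.514
grasp_force: 0.0
time_s: 12.85
position: [0.4404, 0.1826, 0.0571]
tcp_rot: [[0.0, 1.0, 0.0], [1.0, -0.0, 0.0], [0.0, 0.0, -1.0]]
force: [0.1, 0.4, 1.0]
opening: 0.473
grasp_force: 29.9
```

```bash
python3 -m jog '0 0 -15 0 0 0 20;0 0 -30 0 0 0 20;0 0 -40 0 0 0 20;0 0 -40 0 0 0 20;0 0 -25 0 0 0 20;-15 15 0 0 0 0 20;-35 33 0 0 0 0 20;-49 47 0 0 0 0 20;-49 47 0 0 0 0 20;-35 33 0 0 0 0 20;-14 15 0 0 0 0 20;0 0 20 0 0 0 20'; python3 -m jog '0 0 40 0 0 0 20;0 0 40 0 0 0 20;0 0 20 0 0 0 20;0 0 10 0 0 0 20;0 0 4 0 0 0 20;0 0 0 0 0 0 20'
```

```text
time_s: 14.35
position: [0.6253, -0.0103, 0.1865]
tcp_rot: [[0.003, 1.0, 0.003], [1.0, -0.003, -0.001], [-0.001, 0.003, -1.0]]
force: [-0.6, 0.6, -2.5]
opening: 0.473
grasp_force: 29.9
time_s: 15.1
position: [0.6231, -0.007, 0.0733]
tcp_rot: [[0.0, 1.0, 0.001], [1.0, -0.0, -0.0], [-0.0, 0.001, -1.0]]
force: [0.4, -0.3, -0.8]
opening: 0.478
grasp_force: 29.9
```

```bash
python3 -m jog '0 0 3 0 0 0 20;0 0 2 0 0 0 20;0 0 1 0 0 0 20;0 0 0 0 0 0 20;0 0 0 0 0 0 20'
```

```text
time_s: 15.72
position: [0.6228, -0.0066, 0.0672]
tcp_rot: [[0.0, 1.0, 0.0], [1.0, -0.0, -0.0], [-0.0, 0.0, -1.0]]
force: [0.4, 0.3, -0.7]
opening: 0.474
grasp_force: 29.9
```

```bash
python3 -m jog '0 0 -3 0 0 0 20;-4 3 0 0 0 0 20;-4.5 4 0 0 0 0 20;0 0 0 0 0 0 20;0 0 2 0 0 0 20;0 0 1.5 0 0 0 20;0 0 0 0 0 0 20;0 0 0 0 0 0 20'
```

```text
time_s: 16.73
position: [0.6296, -0.0151, 0.0671]
tcp_rot: [[-0.0, 1.0, -0.0], [1.0, 0.0, -0.0], [-0.0, -0.0, -1.0]]
force: [-1.7, -0.3, 4.6]
opening: 0.475
grasp_force: 30.0
```

```bash
python3 -m jog '0 0 0 0 0 0 80;0 0 0 0 0 0 80;0 0 0 0 0 0 80;0 0 0 0 0 0 80;0 0 0 0 0 0 80;0 0 -20 0 0 0 87;0 0 -40 0 0 0 87;0 0 -50 0 0 0 87;0 0 -33 0 0 0 87;0 0 0 0 0 0 87'; python3 -m jog '-4.5 -11 0 0 0 0 87;-10 -35 0 0 0 0 87;-10 -35 0 0 0 0 87;-10 -35 0 0 0 0 87;-10 -35 0 0 0 0 87;0 0 0 0 0 0 87;0 0 0 0 0 0 87'
```

```text
time_s: 17.98
position: [0.632, -0.0155, 0.2144]
tcp_rot: [[-0.0, 1.0, 0.009], [1.0, 0.0, -0.002], [-0.002, 0.009, -1.0]]
force: [0.7, 0.3, 0.1]
opening: 1.001
grasp_force: 0.0
time_s: 18.85
position: [0.4786, -0.0597, 0.209]
tcp_rot: [[0.001, 1.0, -0.001], [1.0, -0.001, 0.0], [0.0, -0.001, -1.0]]
force: [-0.1, -1.0, 1.3]
opening: 1.001
grasp_force: 0.0
```

```bash
python3 -m jog '0 0 20 0 0 0 87;0 0 40 0 0 0 87;0 0 40 0 0 0 87;0 0 15 0 0 0 87;0 0 12 0 0 0 87;0 0 0 0 0 0 87;0 0 0 0 0 0 87;0 0 0 0 0 0 20;0 0 0 0 0 0 20;0 0 0 0 0 0 20;0 0 0 0 0 0 20;0 0 0 0 0 0 20'; python3 -m jog '0 0 0 0 0 0 20;0 0 0 0 0 0 20;0 0 0 0 0 0 20;0 0 0 0 0 0 20'
```

```text
time_s: 20.35
position: [0.4789, -0.0597, 0.0828]
tcp_rot: [[0.0, 1.0, 0.0], [1.0, -0.0, -0.0], [-0.0, 0.0, -1.0]]
force: [0.2, -0.4, 2.4]
opening: 0.661
grasp_force: 30.0
time_s: 20.85
position: [0.4789, -0.0597, 0.0828]
tcp_rot: [[0.0, 1.0, 0.0], [1.0, -0.0, -0.0], [-0.0, 0.0, -1.0]]
force: [-0.2, 0.5, 5.5]
opening: 0.656
grasp_force: 30.0
```

```bash
python3 -m jog '0 0 -15 0 0 0 20;0 0 -30 0 0 0 20;0 0 -40 0 0 0 20;0 0 -40 0 0 0 20;0 0 -25 0 0 0 20;13 14 0 0 0 0 20;25 27 0 0 0 0 20;31 34 0 0 0 0 20;31 34 0 0 0 0 20;25 27 0 0 0 0 20;13.7 14 0 0 0 0 20;0 0 20 0 0 0 20'; python3 -m jog '0 0 40 0 0 0 20;0 0 40 0 0 0 20;0 0 20 0 0 0 20;0 0 10 0 0 0 20;0 0 4 0 0 0 20;0 0 0 0 0 0 20'
```

```text
time_s: 22.35
position: [0.6306, 0.0816, 0.2116]
tcp_rot: [[-0.002, 1.0, 0.002], [1.0, 0.002, 0.001], [0.001, 0.002, -1.0]]
force: [-0.2, 0.3, -3.2]
opening: 0.658
grasp_force: 30.0
time_s: 23.1
position: [0.6291, 0.0793, 0.0988]
tcp_rot: [[-0.0, 1.0, 0.001], [1.0, 0.0, 0.0], [0.0, 0.001, -1.0]]
force: [1.5, 0.2, -3.0]
opening: 0.661
grasp_force: 30.0
```

```bash
python3 -m jog '0 0 3 0 0 0 20;0 0 2 0 0 0 20;0 0 1 0 0 0 20;0 0 0 0 0 0 20;0 0 0 0 0 0 20'
```

```text
time_s: 23.72
position: [0.6288, 0.079, 0.0928]
tcp_rot: [[0.0, 1.0, 0.0], [1.0, -0.0, -0.0], [-0.0, 0.0, -1.0]]
force: [0.2, 0.1, -0.0]
opening: 0.659
grasp_force: 30.0
```

```bash
python3 -m jog '0 0 0 0 0 0 80;0 0 0 0 0 0 80;0 0 0 0 0 0 80;0 0 0 0 0 0 80;0 0 0 0 0 0 80;0 0 -20 0 0 0 87;0 0 -40 0 0 0 87;0 0 -50 0 0 0 87;0 0 -40 0 0 0 87;0 0 0 0 0 0 87'; python3 -m jog '-25 -13 0 0 0 0 87;-48 -24 0 0 0 0 87;-48 -24 0 0 0 0 87;-48 -24 0 0 0 0 87;-48 -24 0 0 0 0 87;-48 -24 0 0 0 0 87;-48 -24 0 0 0 0 87;-48 -21 0 0 0 0 87;0 0 0 0 0 0 87;0 0 0 0 0 0 87;0 0 0 0 0 0 87'
```

```text
time_s: 24.98
position: [0.6312, 0.079, 0.2469]
tcp_rot: [[-0.0, 1.0, 0.009], [1.0, 0.0, -0.0], [-0.0, 0.009, -1.0]]
force: [0.1, -0.4, 0.4]
opening: 0.993
grasp_force: 0.0
time_s: 26.35
position: [0.4508, -0.2804, 0.242]
tcp_rot: [[-0.002, 1.0, -0.001], [1.0, 0.002, 0.001], [0.001, -0.001, -1.0]]
force: [-0.2, -0.0, -0.2]
opening: 0.998
grasp_force: 0.0
```

```bash
python3 m2.py
```

```text
scene a [ 0.4526 -0.2819] 179 [146. 196.] [146. 196.]
scene b [ 0.6345 -0.0204] 148 [271. 208.] [229. 173.]
scene c [0.6067 0.0989] 294 [302. 187.] [293. 138.]
scene d [ 0.6078 -0.0025] 148 [271. 208.] [262. 167.]
scene m1 [0.6222 0.1719] 371 [323. 197.] [322. 195.]
scene m2 [0.6402 0.0687] 104 [298. 216.] [299. 211.]
scene m3 [ 0.6388 -0.0205] 221 [271. 230.] [272. 226.]
scene m4 [ 0.6363 -0.1152] 158 [241. 245.] [241. 239.]
top a [ 0.4533 -0.2782] 144 [377. 232.] [378. 233.]
top b [ 0.6179 -0.1075] 170 [305. 164.] [285. 221.]
top c [0.6358 0.0819] 248 [230. 158.] [189. 234.]
top d [0.6398 0.0836] 248 [230. 158.] [241. 223.]
top m1 [0.6206 0.1728] 539 [199. 167.] [199. 169.]
top m2 [0.6099 0.0756] 119 [234. 172.] [232. 165.]
top m3 [ 0.6206 -0.0117] 262 [266. 169.] [267. 165.]
top m4 [ 0.612  -0.1008] 183 [299. 172.] [301. 169.]
```

```bash
python3 -m jog '-1.5 0.5 20 0 0 0 87;0 0 40 0 0 0 87;0 0 40 0 0 0 87;0 0 22 0 0 0 87;0 0 14 0 0 0 87;0 0 0 0 0 0 87;0 0 0 0 0 0 87;0 0 0 0 0 0 20;0 0 0 0 0 0 20;0 0 0 0 0 0 20;0 0 0 0 0 0 20;0 0 0 0 0 0 20'; python3 -m jog '0 0 0 0 0 0 20;0 0 0 0 0 0 20;0 0 0 0 0 0 20;0 0 0 0 0 0 20;0 0 0 0 0 0 20'
```

```text
time_s: 27.95
position: [0.4513, -0.2835, 0.1066]
tcp_rot: [[0.0, 1.0, 0.0], [1.0, -0.0, -0.0], [-0.0, 0.0, -1.0]]
force: [-0.8, -0.5, -0.5]
opening: 0.519
grasp_force: 30.0
time_s: 28.58
position: [0.4513, -0.2835, 0.1066]
tcp_rot: [[0.0, 1.0, 0.0], [1.0, -0.0, -0.0], [-0.0, 0.0, -1.0]]
force: [-0.2, -1.1, -1.1]
opening: 0.518
grasp_force: 29.8
```

```bash
python3 -m jog '0 0 -15 0 0 0 20;0 0 -30 0 0 0 20;0 0 -45 0 0 0 20;0 0 -45 0 0 0 20;0 0 -25 0 0 0 20;0 0 0 0 0 0 20'; python3 -m jog '18 7 0 0 0 0 20;35 13 0 0 0 0 20;45 17 0 0 0 0 20;45 17 0 0 0 0 20;45 17 0 0 0 0 20;45 17 0 0 0 0 20;45 17 0 0 0 0 20;45 17 0 0 0 0 20;45 17 0 0 0 0 20;45 17 0 0 0 0 20;28 10 0 0 0 0 20;13.5 4 0 0 0 0 20'; python3 -m jog '0 0 0 0 0 0 20;0 0 20 0 0 0 20;0 0 40 0 0 0 20;0 0 40 0 0 0 20;0 0 25 0 0 0 20;0 0 15 0 0 0 20;0 0 4 0 0 0 20;0 0 0 0 0 0 20'
```

```text
time_s: 29.32
position: [0.452, -0.2841, 0.2692]
tcp_rot: [[-0.0, 1.0, 0.004], [1.0, 0.0, -0.004], [-0.004, 0.004, -1.0]]
force: [-0.4, 0.3, -1.6]
opening: 0.518
grasp_force: 29.8
time_s: 30.82
position: [0.6198, 0.1737, 0.2641]
tcp_rot: [[-0.003, 1.0, -0.005], [1.0, 0.003, -0.0], [-0.0, -0.005, -1.0]]
force: [0.6, -0.1, -0.9]
opening: 0.52
grasp_force: 29.8
time_s: 31.82
position: [0.6218, 0.1707, 0.1233]
tcp_rot: [[0.001, 1.0, 0.001], [1.0, -0.001, 0.0], [0.0, 0.001, -1.0]]
force: [-0.6, 0.7, -0.9]
opening: 0.52
grasp_force: 29.8
```

Target z is about 0.1165.

```bash
python3 -m jog '0 0 3 0 0 0 20;0 0 2 0 0 0 20;0 0 1.3 0 0 0 20;0 0 0 0 0 0 20;0 0 0 0 0 0 20'
```

```text
time_s: 32.45
position: [0.6214, 0.1711, 0.1166]
tcp_rot: [[0.0, 1.0, 0.0], [1.0, -0.0, 0.0], [0.0, 0.0, -1.0]]
force: [-1.0, -0.6, 0.5]
opening: 0.521
grasp_force: 29.9
```

```bash
python3 -m jog '0 0 0 0 0 0 80;0 0 0 0 0 0 80;0 0 0 0 0 0 80;0 0 0 0 0 0 80;0 0 0 0 0 0 80;0 0 -20 0 0 0 87;0 0 -40 0 0 0 87;0 0 -50 0 0 0 87;0 0 -40 0 0 0 87;0 -30 0 0 0 0 87;0 -50 0 0 0 0 87;0 -50 0 0 0 0 87'; python3 -m jog '-20 -30 0 0 0 0 87;-50 0 0 0 0 0 87;-50 0 0 0 0 0 87;-50 0 0 0 0 0 87;-50 0 0 0 0 0 87;-50 0 0 0 0 0 87;-50 0 0 0 0 0 87;-50 0 0 0 0 0 87;-50 0 0 0 0 0 87;0 0 0 0 0 0 87'
sed -i 's/(.451,-.280)/(.621,.172)/;s/(.477,-.059)/(.629,.079)/;s/(.44,.18)/(.63,-.015)/;s/(.47,.05)/(.623,-.11)/' m2.py; python3 m2.py | grep -v ' m'
python3 - <<'E'
from rig import *
import cv2
for c in ["scene","top"]:
    im=capture(c)["color"]; print([d["at"] for d in place_of(c,"beaker")][:1])
    cv2.imwrite(f"pics/{c}2.png",cv2.resize(im[:,:,::-1],(800,600)))
E
```

```text
time_s: 33.95
position: [0.4899, 0.171, 0.2663]
tcp_rot: [[0.0, 1.0, 0.0], [1.0, -0.0, 0.0], [0.0, 0.0, -1.0]]
force: [0.5, 0.3, 0.5]
opening: 0.998
grasp_force: 0.0
time_s: 35.2
position: [0.4616, -0.2528, 0.2664]
tcp_rot: [[0.005, 1.0, 0.002], [1.0, -0.005, -0.002], [-0.002, 0.002, -1.0]]
force: [0.7, 0.3, 0.4]
opening: 0.997
grasp_force: 0.0
scene a [0.6144 0.1826] 186 [331. 165.] [330. 168.]
scene b [0.6206 0.0864] 293 [302. 187.] [302. 190.]
scene c [ 0.6212 -0.0115] 148 [271. 208.] [272. 211.]
scene d [ 0.6153 -0.1091] 235 [238. 228.] [240. 230.]
top a [0.624 0.175] 144 [191. 159.] [192. 160.]
top b [0.6318 0.0805] 257 [230. 158.] [230. 159.]
top c [ 0.6319 -0.016 ] 91 [268. 160.] [268. 161.]
top d [ 0.6254 -0.1127] 170 [305. 164.] [304. 165.]
[[0.4779, -0.1817, 0.0015]]
[[0.7062, 0.3319, 0.0026]]
```

View pics/scene2.png

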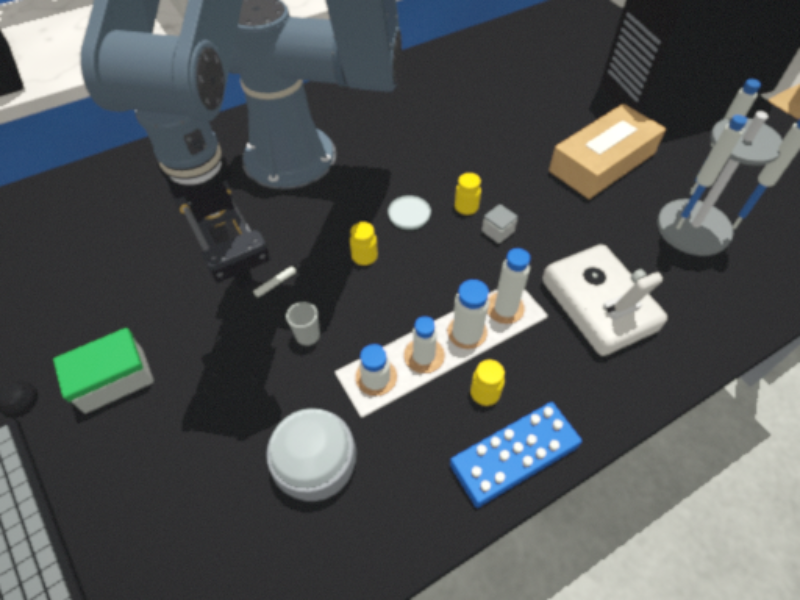

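The view shows all four bottles upright on their mats in height order: a (512,285), b (470,312), c (424,340), d (374,368). The beaker is unmoved at (303,323) and the gripper is clear.

```bash
python3 -c "
from rig import *
print(hand_in())"
```

```text
the job is handed in; nothing more can be done
None
```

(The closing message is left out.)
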